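Slide the catch tray home under the goldsmith's filing box

ROBOT

A 6-joint arm with a two-finger parallel gripper is mounted at the origin on the work surface. World frame = base frame: x ahead of the robot, y to its left, z up, the work surface at z = 0. Lengths are in m, angles in rad, forces in N, time in s.
With the tool pointing down it reaches from about 0.275 to 0.825 m from the base axis. Payload 4.9 kg.
Tool frame: the origin (TCP) lies midway between the tips of the shut fingers; the grasp point (between the pads) lies 19 mm behind it (grip_point_offset is the distance from the TCP to the grasp point, in m); z points along the fingers, y is the line along which they close (so a half turn about z gives the same grasp; the last joint's range is limited). The gripper opens to 85 mm and grips with 20 to 120 N. Pads are 22 mm wide; open, the fingers measure 114 mm over their backs; the gripper's body (76 mm by 85 mm) begins 54 mm behind the grasp point. The pads swing forward as they close: fully open they stand 13 mm farther back than shut.
Start: joints at [-1.404, 0.326, -0.193, 1.052, 0, 1.437], TCP at [0.163, -0.525, 0.231] pointing down, gripper open.
Joint ranges: [-2.65, 2.65], [-0.97, 1.79], [-1.3, 1.35], [-1.93, 2.1], [-1.47, 1.37], [-3.14, 3.14]. Speed limits (rad/s): [2.57, 2.57, 3.14, 3.14, 3.14, 3.14].

INTERFACE

Orientations are given as a rotation vector (axis times angle).
In Python, from cell import * gives the robot as it stands. Calls block until the motion is done:
- movep(position, orientation): joint-space move of the TCP to a pose.
- move_l(position, velocity=0.15, rot=None, until_force=None): straight line of the TCP; rot=None keeps the orientation; velocity is the mean speed in m/s. With until_force (N) it stops when the force on the tool has changed by that much, and returns True; else False.
- set_joints(angles): joint-space move.
- let_go() and grab(newtons=None): open the fingers fully, or close them until they stop; newtons is the grip in N (None keeps the last).
- sleep(seconds).
- ik(position, orientation): joint angles nearest the present ones, or None.
- get_state(): the state.
- grab_frame(name): name is "side" or "top" or "wrist"; returns a dict with "img" (400x640x3 uint8, red, green, blue), "fx", "fy", "cx", "cy" (pixels), "cam_to_world" (4x4, takes a point from camera to world coordinates); the wrist camera has in their place "T_tool_cam" (4x4, takes a point from camera to tool coordinates, whose origin is the TCP and whose axes are the flange's). Camera axes: x right, y down, z forward; pixel columns grow to the right and rows downward; lengths in m; the calibration is good to about 2 mm. A picture is of the moment at which its call begins: read the wrist's pose just before it. There is no depth.
A pose or a line that the arm cannot do raises MotionError and nothing moves.
- sign_off(): hands the job in; it is judged then, once.
Trained networks look in the newest picture that a camera, given by its name, has taken for a name from the list of things; names that differ only in an ending like _2 or _b are one class to them, and where a whole thing is asked for, a point or a joint stands for the part that bears it (a point fixed in the world has none). Each returns a list of dicts, best first, with "score" (0 to 1); they miss things now and then, are a little off and sometimes report something else, mostly with a low value. They report only what shows in the picture. A call takes as long as a camera call. They do not tell look-alikes from the thing itself.
- spot_in(camera, name): "centre" ([column, row] in pixels, amid what is visible of it).
- silhouettes(camera, name): "mask" (400x640 bool, what is visible of it) and "centre" ([column, row] in pixels, amid what is visible of it).
- tip_of(camera, name): "centre" ([column, row] in pixels: a listed point, or the origin of a listed thing).
The state is a dict: "clock": time; "q": joint angles; "joint_velocities": joint speeds; "tau": joint torques, N m; "position": TCP position; "eef_rot": TCP orientation; "contact_force": force on the tool from outside, world axes, zero at the start; "wrist_torque": the same for the moment, N m; "finger_gap": opening from 0.0 (shut) to 1.0 (fully open); "grasp_force": force on a finger pad.
Only numpy, scipy, OpenCV 4.12 (cv2) and the standard library are available. Lean on these libraries where they do the work, as an engineer would, in place of code of your own. Each camera call takes 0.05 s, during which the arm holds its last target. There are 200 camera calls.

TASK

Slide the empty steel catch tray, nose first, back into the bay under the wooden filing box: line it up by feel on the hidden guide fence inside on the left, and ease it in gently until it is fully home against the hidden stop. Then let go, leaving it flat on the bench, and leave the other things on the bench where they are.

Things in the scene. Friction and masses are not known exactly. Their poses are not given: they have to be found in the camera images.
- tray: Loose open sheet-steel tray on the bench, 0.4 kg: pan 130 (x) by 100 (y) by 28 mm high, 3 mm walls. Origin: centre of the pan's underside. +x points to the nose that goes in first (at 65 mm). Behind the rear wall a wooden fin handle, 12 mm thick (y), x = -84 to -122, z = 4 to 50 mm, joined to the pan by a neck 24 mm high. Dragging the tray on the bench takes 1 to 4 N.
- tray_grip (a point): Point on the tray's fin where it is best pinched from above, fingers closing along the tray's y (12 mm thick): tray frame x = -105, y = 0, z = 36 mm.
- filing_box: Fixed wooden box, 166 deep (x), 199 wide (y), 54 mm high, a bench-pin block on the back of the roof to 72 mm. Origin on the bench, 80 mm behind the front. +x: the way in; +y: left as you look in. The bench is the bay's floor, roof underside at 40 mm, inner side walls at y = +80 and -95 mm. Its guide and stop are rigid but delicate: never press the tray on them with over 22 N.
- mouth (a point): Centre of the mouth (175 wide, 40 mm high) in the plane of the box's front: box frame x = -80, y = -7.5, z = 20 mm. The tray's fin stays outside in front of it.
- feeler (a joint): Weakly sprung feeler tongue on the stop: 0 as it stands out 10 mm in front of the stop, grows as the tray's nose pushes it in, 0.010 (m) when the tray lies against the stop. Fully in it pushes back with 0.4 N, which does not move the released tray.
- hammer: Bystander: hammer, 240 mm, lying on the bench. Origin on the bench below it.
- file_pot: Bystander: round brass pot, 52 mm wide, 70 mm high, with needle files up to 150 mm high. Origin: centre of its underside.
- doming_block: Bystander: 50 mm steel cube with round dimples on top. Origin: centre of its underside.
- fence (a point): Middle setting of the hidden guide fence's front end: box frame x = -70, y = +51.5, z = 20 mm. The fence runs straight in along +x, its face looks to -y. The guide (fence and rail together) is really set up to 14 mm to either side of this, differently each time: feel for it with the tray's side at 3 to 5 N, 15 mm/s or slower.
- rail (a point): Middle setting of the front end of the hidden right-hand rail: box frame x = +2, y = -51.5, z = 20 mm; it shifts with the fence, always 103 mm from it. From here inwards the 100 mm tray fits only between the two; a tray not lined up on the fence butts on the rail's square end.
- stop_mid (a point): Middle setting of the hidden rigid stop for the tray's nose: box frame x = +50, y = 0, z = 20 mm; really up to 12 mm nearer or farther along x, differently each time. With the nose against it the tray's rear wall is within 12 mm of the plane of the box's front.
Not all that is in view belongs to the job. Leave any orange or red look-alike of the tray alone.

How it is judged:
On the way:
1. the tray's nose is inside the mouth, tray level and pointing in (x of tray in the frame of filing_box above -0.14 m and horizontal distance between tray and filing_box below 0.15 m and angle between the x axis of tray and the x axis of filing_box, either way round below 0.2 rad and height (world z) of tray below 0.012 m), for 0.1 s.
At the end, for the whole second after the job is handed in: The tray lies flat on the bench, in the pocket of the guide, square to the box within 4 degrees, its nose within 3 mm of the hidden stop (feeler pushed in by more than 7 mm of its 10), at rest (value of joint feeler above 0.007 m and angle between the x axis of tray and the x axis of filing_box, either way round below 0.07 rad and x of tray in the frame of filing_box above -0.033 m and height (world z) of tray below 0.004 m and angle between tray's own z axis and vertical below 0.05 rad and linear speed of tray below 0.01 m/s); the robot touches nothing.
It fails at once if the tray pressed on the filing box or the guide and stop in it with more than 22 N (contact force between tray and filing_box above 22 N).
It fails at once if the robot pushed on the filing box with more than 22 N (contact force between the arm and filing_box above 22 N).
It fails at once if the hammer was moved by more than 20 mm (distance of hammer from where it was at the start of the episode above 0.02 m).
It fails at once if the file pot was moved by more than 20 mm (distance of file_pot from where it was at the start of the episode above 0.02 m).
It fails at once if the doming block was moved by more than 20 mm (distance of doming_block from where it was at the start of the episode above 0.02 m).
It also fails if it takes over 61 s, if anything falls off the work surface, if the arm or the gripper's body presses on something with over 40 N, if the wrist force passes 120 N, or if a joint passes its speed limit or range.

## Working session

There is one attempt and no reset: what is moved stays moved. The work goes in short steps, each a Python script; the robot and the scene stay as the last script left them, time stands still between calls to the robot, and variables do not carry over. Pictures are saved under pics/ and viewed, at most 10 in all, crops included, and the job is handed in when it is done.

```bash
mkdir -p pics; ls; python3 - <<'E'
from cell import *
import cv2
for c in ["top","side"]:
    f=grab_frame(c); cv2.imwrite(f"pics/{c}0.png",f["img"][:,:,::-1])
    print(c,f["fx"],f["cx"],f["cy"],f["cam_to_world"].round(3).tolist() if hasattr(f["cam_to_world"],'round') else f["cam_to_world"])
    for n in ["tray","tray_grip","filing_box","mouth","hammer","file_pot","doming_block"]:
        print(n,[(round(d["score"],2),[round(float(x),1) for x in d["centre"]]) for d in tip_of(c,n)[:4]])
print(get_state())
E
```

```text
pics
top 371.463324763886 325.7500107724758 202.08503813147877 [[-0.016, -0.999, 0.041, 0.48], [-1.0, 0.015, -0.024, -0.034], [0.024, -0.041, -0.999, 1.175], [0.0, 0.0, 0.0, 1.0]]
tray [(0.79, [365.1, 270.1]), (0.59, [352.9, 209.8]), (0.57, [446.3, 250.3])]
tray_grip [(0.68, [371.5, 307.0]), (0.64, [426.3, 266.0]), (0.58, [391.1, 218.5])]
filing_box [(0.64, [235.1, 184.4])]
mouth [(0.71, [262.3, 186.4])]
hammer [(0.74, [384.3, 131.9])]
file_pot [(0.72, [298.9, 123.9])]
doming_block [(0.81, [234.8, 272.0])]
side 478.9536360702041 316.07603980421504 191.9983797235224 [[-0.967, -0.187, 0.171, 0.292], [-0.253, 0.7, -0.668, 0.9], [0.006, -0.69, -0.724, 1.12], [0.0, 0.0, 0.0, 1.0]]
tray [(0.75, [336.0, 187.4]), (0.75, [388.7, 140.1]), (0.59, [393.2, 195.0])]
tray_grip [(0.79, [401.9, 155.4]), (0.57, [428.6, 191.2]), (0.56, [352.5, 163.4])]
filing_box [(0.83, [271.8, 279.5])]
mouth [(0.84, [281.1, 250.8])]
hammer [(0.92, [272.6, 156.2])]
file_pot [(0.72, [235.7, 212.5])]
doming_block [(0.81, [370.0, 304.4])]
{'clock': 0.8, 'q': array([-1.40419167e+00,  3.26155692e-01, -1.92628114e-01,  1.05199581e+00,
        1.41441260e-05,  1.43660009e+00]), 'joint_velocities': array([ 0.00043458, -0.00084396, -0.00082489, -0.00019663, -0.00031601,
       -0.00183726]), 'tau': array([-8.16271968e-04, -4.43274343e+01,  2.62744832e+01,  8.15981930e-04,
       -6.29486794e-05, -7.23994305e-06]), 'position': array([ 0.16297507, -0.52530619,  0.23129429]), 'eef_rot': array([3.10611141e+00, 4.70715149e-01, 2.26399126e-05]), 'contact_force': array([ 0.05069477, -0.31175114,  0.08239808]), 'wrist_torque': array([ 0.0026035 , -0.04406286, -0.04694235]), 'grasp_force': 0.0, 'finger_gap': 0.9976934038131112}
```

```bash
python3 - <<'E'
import cv2
a=cv2.imread("pics/top0.png");cv2.imwrite("pics/top0c.png",cv2.resize(a[70:345,170:500],None,fx=2.18,fy=2.18,interpolation=cv2.INTER_CUBIC))
E
```

```text
(no output)
```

View pics/top0c.png

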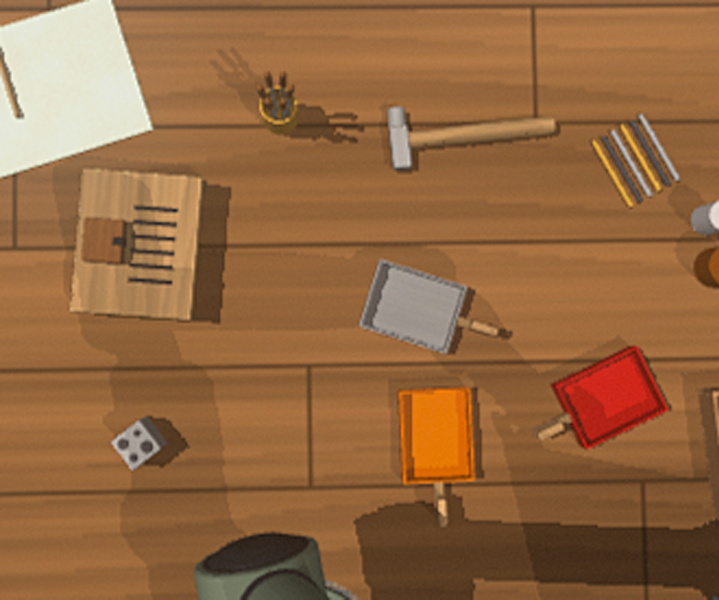

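View pics/side0.png

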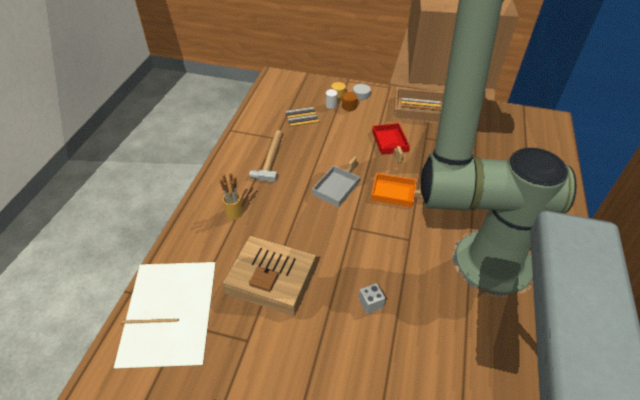

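The three trays in the top view are grey at (358,209), orange at (370,270) and red at (449,250). The grey one is the steel tray: it has bare metal walls and a wooden fin at about (391,219). The box's mouth faces right, towards world −y. Next I'll fit poses to the silhouettes and make the confirming crop.

```bash
cat > h.py <<'E'
from cell import *
import numpy as np, cv2
from scipy.optimize import minimize
from scipy.spatial.transform import Rotation as R
def cub(x0,x1,y0,y1,z0,z1): return np.array([[x,y,z] for x in(x0,x1) for y in(y0,y1) for z in(z0,z1)])/1000
TRAY=[cub(-65,65,-50,50,0,28),cub(-122,-84,-6,6,4,50),cub(-85,-65,-6,6,4,24)]
BOX=[cub(-80,86,-107,92,0,54)]
def shot(c):
    if c=="wrist":
        s=get_state(); f=grab_frame(c); T=np.eye(4); T[:3,:3]=R.from_rotvec(s["eef_rot"]).as_matrix(); T[:3,3]=s["position"]
        f["cam_to_world"]=T@np.array(f["T_tool_cam"])
    else: f=grab_frame(c); f["cam_to_world"]=np.array(f["cam_to_world"])
    return f
def proj(f,P):
    M=np.linalg.inv(f["cam_to_world"]); p=P@M[:3,:3].T+M[:3,3]
    return np.c_[f["cx"]+f["fx"]*p[:,0]/p[:,2], f["cy"]+f["fy"]*p[:,1]/p[:,2]]
def ray(f,px,z):
    T=f["cam_to_world"]; d=T[:3,:3]@[(px[0]-f["cx"])/f["fx"],(px[1]-f["cy"])/f["fy"],1]; o=T[:3,3]
    return (o+d*(z-o[2])/d[2])[:2]
def place(v,P,z=0): c,s=np.cos(v[2]),np.sin(v[2]); return P@np.array([[c,-s,0],[s,c,0],[0,0,1]]).T+[v[0],v[1],z]
def render(f,v,parts,K=4):
    m=np.zeros((400*K,640*K),np.uint8)
    for P in parts:
        h=cv2.convexHull(((proj(f,place(v,P))+.5)*K*16).astype(np.int32)); cv2.fillConvexPoly(m,h,255,shift=4)
    return cv2.resize(m,(640,400),interpolation=cv2.INTER_AREA)/255.
def fit(obs,v0,parts,s=0.015):
    def cost(v): 
        c=0
        for f,m in obs:
            r=render(f,v,parts); c+=1-np.minimum(r,m).sum()/np.maximum(r,m).sum()
        return c/len(obs)
    v0=np.array(v0,float); sim=np.vstack([v0,v0+[s,0,0],v0+[0,s,0],v0+[0,0,.1]])
    r=minimize(cost,v0,method="Nelder-Mead",options=dict(initial_simplex=sim,xatol=2e-4,fatol=1e-4,maxiter=150)); return r.x,r.fun
def mask(c,n,px):
    L=silhouettes(c,n)
    d=min(L,key=lambda d:np.hypot(*(np.array(d["centre"])-px))); return d["mask"].astype(float),d["centre"],d["score"]
E
python3 - <<'E'
from h import *
ot=[];ob=[]
for c,pt,pb in [("top",(360,210),(235,184)),("side",(340,185),(270,275))]:
    f=shot(c)
    m,ce,s=mask(c,"tray",pt);print(ce,s,m.sum()); ot.append((f,m))
    m,ce,s=mask(c,"filing_box",pb);print(ce,s,m.sum()); ob.append((f,m))
    if c=="top":
        t=ray(f,(352.9,209.8),0);g=ray(f,(391,218.5),.036);b=ray(f,(235,184),0);mo=ray(f,(262.3,186.4),.02);print(t,g,b,mo)
        a=np.arctan2(*(t-g)[::-1]); ab=np.arctan2(*(b-mo)[::-1]); v=[*t,a]; w=[*b,ab]
for o in (ot,ot[:1],ot[1:]): print("tray",fit(o,v,TRAY))
for o in (ob,ob[:1],ob[1:]): print("box",fit(o,w,BOX))
for n in ["hammer","file_pot","doming_block"]:
    print(n,[ray(ot[1][0],d["centre"],0).round(3) for d in tip_of("side",n)[:1]])
im=cv2.imread("pics/top0.png")[185:245,325:415]; cv2.imwrite("pics/trayc.png",cv2.resize(im,None,fx=7,fy=7,interpolation=cv2.INTER_CUBIC))
E
```

```text
[358.0, 211.3] 0.63 1466.0
[230.0, 181.7] 0.9 3635.0
[ 0.50209906 -0.14775584] [ 0.47284326 -0.26120027] [0.58919668 0.22336787] [0.57870072 0.134725  ]
[333.8, 184.1] 0.73 1290.0
[272.8, 275.8] 0.73 4805.0
tray (array([ 0.49925601, -0.16515946,  1.24375076]), np.float64(0.06366762047479169))
tray (array([ 0.49920631, -0.16323249,  1.2503869 ]), np.float64(0.0483871805661622))
tray (array([ 0.49912295, -0.168836  ,  1.24921661]), np.float64(0.05080071804804298))
box (array([0.58361691, 0.21739659, 1.47579273]), np.float64(0.0569714774030155))
box (array([0.5844631 , 0.2219221 , 1.48593463]), np.float64(0.06098280486840568))
box (array([0.58280158, 0.21519561, 1.48907469]), np.float64(0.0236295946322973))
hammer [array([ 0.754, -0.269])]
file_pot [array([0.776, 0.024])]
doming_block [array([0.316, 0.226])]
```

View pics/trayc.png

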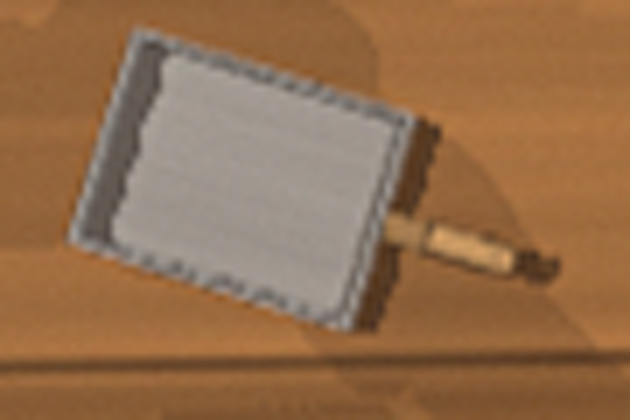

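The crop confirms it: grey steel pan, with the wooden fin at its lower right. Next I'll refine both poses with the wrist camera, box first and then tray.

```bash
cat >> h.py <<'E'
def rv(yaw): 
    c,s=np.cos(yaw),np.sin(yaw); return R.from_matrix(np.array([[c,s,0],[s,-c,0],[0,0,-1]])).as_rotvec()
E
python3 - <<'E'
from h import *
f=grab_frame("wrist"); print(np.array(f["T_tool_cam"]).round(3).tolist(),f["fx"])
b=np.array([.5835,.2165,1.487]); t=np.array([.4992,-.166,1.249])
for n,v,x,parts in [("filing_box",b,-.09,BOX),("tray",t,-.05,TRAY)]:
    p=place(v,np.array([[x,0,0]]))[0]
    movep([p[0],p[1],.30],rv(v[2])); sleep(.3)
    f=shot("wrist"); cv2.imwrite(f"pics/w_{n}.png",f["img"][:,:,::-1])
    c=proj(f,place(v,np.zeros((1,3))))[0]; print(n,c,[(d["score"],d["centre"],d["mask"].sum()) for d in silhouettes("wrist",n)])
    try:
        m,ce,s=mask("wrist",n,c); r=fit([(f,m)],v,parts); print(r)
        im=f["img"][:,:,::-1].copy()
        for P in parts: cv2.polylines(im,[cv2.convexHull(proj(f,place(r[0],P)).astype(np.int32))],True,(0,255,0),1)
        cv2.imwrite(f"pics/w_{n}.png",im)
    except Exception as e: print(e)
print(get_state()["clock"],get_state()["q"])
a=[cv2.imread(f"pics/w_{n}.png") for n in("filing_box","tray")]; cv2.imwrite("pics/w.png",cv2.resize(np.vstack(a),(480,600)))
E
```

```text
[[-0.001, -0.953, -0.302, 0.076], [1.0, -0.0, -0.001, -0.0], [0.001, -0.302, 0.953, -0.143], [0.0, 0.0, 0.0, 1.0]] 345.46337812806394
filing_box [318.77696335  83.40943028] [(0.65, [325.5, 73.8], np.int64(29268)), (0.55, [283.7, 343.5], np.int64(4631))]
(array([0.58320293, 0.21787383, 1.48042926]), np.float64(0.006830036447811105))
tray [318.86664428 118.18971166] [(0.85, [290.5, 327.9], np.int64(6978)), (0.73, [183.6, 188.9], np.int64(9428)), (0.67, [315.4, 114.0], np.int64(10269))]
(array([ 0.49893051, -0.16464712,  1.2503573 ]), np.float64(0.016182709565148))
6.2583 [-5.54906166e-01  2.49496434e-01 -1.21506442e-01  1.19983099e+00
  2.87540701e-05  1.33707245e+00]
```

View pics/w.png

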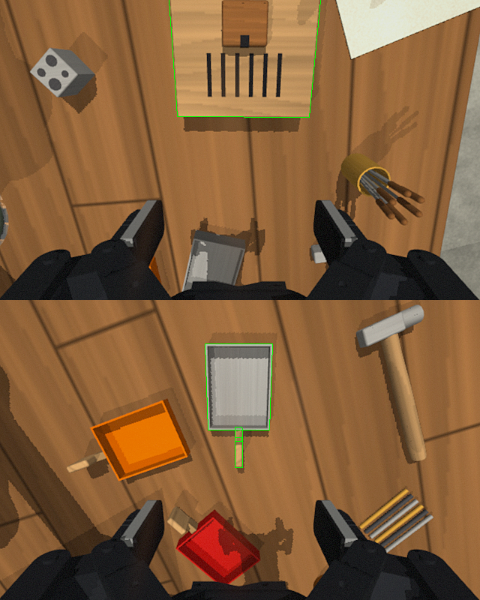

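Both fits lie tightly on their outlines, box at (0.583,0.218,1.480) and tray at (0.499,−0.165,1.250). Now I'll grasp the fin and drag the tray to the mouth.

```bash
cat >> h.py <<'E'
B=np.array([.5832,.2175,1.481]); T0=np.array([.4989,-.1647,1.2503])
Z=.018
def tcp(v,x,y,z=None): 
    p=place(v,np.array([[x,y,0]]))[0]; p[2]=Z if z is None else z; return p
def inbox(x,y): return tcp(B,x-.105,y)      # TCP for tray centre at box (x,y)
def rep(tag):
    s=get_state(); d=np.array(s["position"])-[B[0],B[1],0]; c,q=np.cos(B[2]),np.sin(B[2])
    F=s["contact_force"]; print(tag,"t%.1f"%s["clock"],"tray x %.1f y %.1f z %.1f"%(1e3*(c*d[0]+q*d[1]+.105),1e3*(-q*d[0]+c*d[1]),1e3*d[2]),
      "F box %.1f %.1f %.1f"%(c*F[0]+q*F[1],-q*F[0]+c*F[1],F[2]),"Mz %.2f gap %.3f grip %.0f"%(s["wrist_torque"][2],s["finger_gap"],s["grasp_force"]),flush=True)
E
python3 - <<'E'
from h import *
movep(tcp(T0,-.105,0,.12),rv(T0[2])); rep("above")
print(move_l(tcp(T0,-.105,0),.1,until_force=10)); rep("down")
grab(80); rep("grab")
move_l(inbox(-.20,-.024),.07,rot=rv(B[2])); sleep(.3); rep("front")
f=shot("wrist"); im=f["img"][:,:,::-1].copy(); v=[*place(B,np.array([[-.20,-.024,0]]))[0][:2],B[2]]
for v_,parts in((v,TRAY),(B,BOX)):
    for P in parts: cv2.polylines(im,[cv2.convexHull(proj(f,place(v_,P)).astype(np.int32))],True,(0,255,0),1)
cv2.imwrite("pics/front.png",im)
E
```

```text
above t7.0 tray x -385.8 y 72.8 z 121.0 F box -0.3 -0.4 -0.4 Mz 0.06 gap 1.002 grip 0
False
down t8.2 tray x -385.7 y 73.2 z 18.6 F box 0.3 -0.0 0.3 Mz -0.04 gap 1.002 grip 0
grab t8.9 tray x -385.5 y 73.6 z 18.2 F box 1.6 0.1 3.1 Mz -0.02 gap 0.126 grip 78
front t12.3 tray x -201.2 y -23.9 z 18.3 F box -5.3 2.2 5.9 Mz 0.18 gap 0.130 grip 78
```

View pics/front.png

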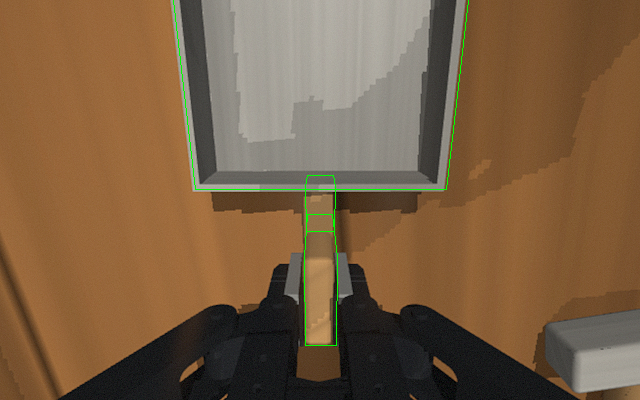

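The tray sits straight in the grip, with its rear corners at (194,190) and (446,190) matching the model. Now I'll enter right of the fence and feel to the left.

```bash
sed -i 's/^Z=.*/Z=.0178/' h.py; python3 - <<'E'
from h import *
r=rv(B[2])
print(move_l(inbox(-.13,-.024),.05,until_force=9)); rep("nose in")
print(move_l(inbox(-.082,-.024),.03,until_force=9)); rep("deep")
move_l(inbox(-.082,-.019),.012); rep("pre")
print(move_l(inbox(-.082,.022),.012,until_force=4)); rep("feel")
sleep(.2); rep("settled")
E
```

```text
False
nose in t13.9 tray x -131.1 y -24.8 z 18.3 F box -5.0 -0.3 5.3 Mz 0.04 gap 0.127 grip 78
False
deep t15.7 tray x -83.3 y -24.7 z 18.3 F box -6.4 0.2 5.1 Mz -0.01 gap 0.129 grip 78
pre t16.2 tray x -81.6 y -20.0 z 18.2 F box -1.1 -4.3 4.4 Mz -0.23 gap 0.129 grip 78
True
feel t18.8 tray x -81.9 y 14.0 z 18.4 F box 1.3 -2.5 -0.0 Mz -0.36 gap 0.128 grip 78
settled t19.0 tray x -81.9 y 13.8 z 18.4 F box 3.4 -1.5 -0.4 Mz -0.36 gap 0.128 grip 78
```

The trigger was ambiguous: the side force didn't rise, only the vertical load changed. I'll keep feeling in small steps from here.

```bash
python3 - <<'E'
from h import *
y=.014
for i in range(8):
    y+=.001; hit=move_l(inbox(-.082,y),.010,until_force=5); rep("step %s"%hit)
    s=get_state()["contact_force"]; fy=-np.sin(B[2])*s[0]+np.cos(B[2])*s[1]
    if fy<-8: break
E
```

```text
step True t19.3 tray x -81.9 y 13.7 z 18.4 F box 0.3 -0.2 2.9 Mz -0.29 gap 0.128 grip 78
step False t19.7 tray x -82.1 y 14.0 z 18.6 F box 0.0 -4.2 5.0 Mz -0.37 gap 0.130 grip 79
step False t19.9 tray x -82.2 y 14.3 z 18.7 F box 0.3 -5.5 4.0 Mz -0.50 gap 0.126 grip 79
step False t20.2 tray x -82.3 y 14.8 z 18.8 F box -0.8 -7.4 3.1 Mz -0.67 gap 0.127 grip 79
step False t20.4 tray x -82.5 y 15.3 z 18.9 F box -1.0 -8.7 3.2 Mz -0.76 gap 0.131 grip 79
```

That's real contact: commanded 18, held at about 14–15, with the side force and Mz growing. So the fence-aligned tray is at y ≈ 14. I'll back off about 1.5 mm to centre in the pocket and ease in.

```bash
python3 - <<'E'
from h import *
move_l(inbox(-.082,.012),.012); rep("back")
move_l(inbox(-.078,.0122),.012); rep("start")
for x in (-.066,-.054,-.040,-.030): 
    h=move_l(inbox(x,.0122),.013,until_force=5); rep("in %s"%h)
    if h: break
E
```

```text
back t21.2 tray x -82.3 y 14.5 z 18.1 F box -1.3 3.3 13.9 Mz -0.56 gap 0.128 grip 80
start t21.7 tray x -80.7 y 12.6 z 18.3 F box -8.0 -0.8 10.1 Mz 0.24 gap 0.129 grip 79
in False t22.7 tray x -69.0 y 12.5 z 18.3 F box -10.2 -1.7 10.4 Mz 0.32 gap 0.132 grip 79
in False t23.8 tray x -57.1 y 12.5 z 18.3 F box -10.5 -0.5 10.5 Mz 0.36 gap 0.124 grip 79
in False t25.0 tray x -43.2 y 12.5 z 18.3 F box -10.9 -0.6 10.8 Mz 0.32 gap 0.127 grip 80
in False t26.0 tray x -33.2 y 12.5 z 18.3 F box -10.8 -1.5 10.8 Mz 0.36 gap 0.128 grip 80
```

The tray is past the rail's front and in the pocket. I'll take some of the downward load off and ease to the stop.

```bash
sed -i 's/^Z=.*/Z=.0184/' h.py; python3 - <<'E'
from h import *
move_l(inbox(-.031,.0122),.01); rep("unload")
x=-.031
while x<.002:
    x+=.006; h=move_l(inbox(x,.0122),.010,until_force=4); rep("in %s"%h)
    if h: break
E
```

```text
unload t26.2 tray x -33.2 y 12.7 z 18.4 F box -6.9 -1.8 7.0 Mz 0.19 gap 0.131 grip 79
in False t27.0 tray x -27.6 y 12.7 z 18.4 F box -8.0 -1.8 6.8 Mz 0.25 gap 0.126 grip 79
in True t27.4 tray x -24.7 y 12.7 z 18.4 F box -2.8 0.5 3.8 Mz 0.22 gap 0.127 grip 79
```

```bash
python3 - <<'E'
from h import *
s=get_state(); x=-.0235
for i in range(22):
    x+=.001; h=move_l(inbox(x,.0122),.010,until_force=6); rep("cmd %.1f %s"%(x*1e3,h))
    F=get_state()["contact_force"]; fx=np.cos(B[2])*F[0]+np.sin(B[2])*F[1]
    if fx<-14: break
E
```

```text
cmd -22.5 True t27.6 tray x -24.8 y 12.7 z 18.5 F box -2.1 -0.2 3.1 Mz 0.29 gap 0.127 grip 79
cmd -21.5 True t27.9 tray x -24.8 y 12.7 z 18.4 F box -3.1 -1.3 4.0 Mz 0.19 gap 0.126 grip 79
cmd -20.5 True t28.2 tray x -24.9 y 12.7 z 18.4 F box -2.5 -0.1 4.9 Mz 0.22 gap 0.128 grip 79
cmd -19.5 True t28.5 tray x -24.9 y 12.7 z 18.4 F box -2.9 -0.2 4.3 Mz 0.18 gap 0.128 grip 79
cmd -18.5 True t28.8 tray x -25.0 y 12.7 z 18.5 F box -2.4 0.6 4.5 Mz 0.23 gap 0.130 grip 79
cmd -17.5 True t29.2 tray x -25.1 y 12.7 z 18.4 F box -2.7 0.3 4.3 Mz 0.23 gap 0.131 grip 79
cmd -16.5 True t29.6 tray x -25.1 y 12.7 z 18.4 F box -2.3 -0.2 3.5 Mz 0.15 gap 0.128 grip 79
cmd -15.5 True t30.0 tray x -25.2 y 12.7 z 18.5 F box -2.5 -0.0 4.4 Mz 0.26 gap 0.128 grip 79
cmd -14.5 True t30.4 tray x -25.3 y 12.7 z 18.3 F box -2.3 -0.9 3.6 Mz 0.29 gap 0.128 grip 79
cmd -13.5 True t30.9 tray x -25.4 y 12.7 z 18.4 F box -1.9 -0.7 4.5 Mz 0.31 gap 0.127 grip 79
cmd -12.5 True t31.3 tray x -25.4 y 12.7 z 18.5 F box -3.7 -0.2 4.1 Mz 0.29 gap 0.125 grip 79
cmd -11.5 True t31.8 tray x -25.5 y 12.7 z 18.4 F box -1.0 -0.6 2.5 
[... 253 characters left out ...]
z 18.4 F box -2.1 -0.6 4.6 Mz 0.27 gap 0.128 grip 79
cmd -7.5 True t33.9 tray x -25.8 y 12.8 z 18.4 F box -2.1 -0.5 4.4 Mz 0.34 gap 0.130 grip 79
cmd -6.5 True t34.4 tray x -25.9 y 12.8 z 18.4 F box -2.4 -0.6 3.6 Mz 0.30 gap 0.125 grip 79
cmd -5.5 True t35.0 tray x -25.9 y 12.8 z 18.4 F box -2.4 -0.2 4.0 Mz 0.39 gap 0.127 grip 79
cmd -4.5 True t35.6 tray x -26.0 y 12.8 z 18.4 F box -3.0 0.7 4.0 Mz 0.30 gap 0.128 grip 79
cmd -3.5 True t36.2 tray x -26.0 y 12.8 z 18.5 F box -2.6 0.2 4.0 Mz 0.31 gap 0.129 grip 79
cmd -2.5 True t36.8 tray x -26.1 y 12.8 z 18.4 F box -2.6 0.1 4.5 Mz 0.32 gap 0.128 grip 79
cmd -1.5 True t37.4 tray x -26.2 y 12.8 z 18.4 F box -1.6 -0.7 3.6 Mz 0.30 gap 0.129 grip 79
```

Each trigger may just be friction re-engaging from a relaxed state. I'll use plain small position steps and watch the force; the arm's compliance is about 3 N/mm, so this is gentle.

```bash
python3 - <<'E'
from h import *
x=-.0265
for i in range(10):
    x+=.001; move_l(inbox(x,.0122),.010); rep("cmd %.1f"%(x*1e3))
    F=get_state()["contact_force"]; fx=np.cos(B[2])*F[0]+np.sin(B[2])*F[1]
    if fx<-13: break
E
```

```text
cmd -25.5 t37.7 tray x -26.2 y 12.8 z 18.3 F box -4.7 1.5 4.8 Mz 0.39 gap 0.127 grip 79
cmd -24.5 t38.0 tray x -26.2 y 12.8 z 18.4 F box -7.8 2.3 5.9 Mz 0.41 gap 0.125 grip 79
cmd -23.5 t38.2 tray x -26.2 y 12.8 z 18.4 F box -10.5 0.6 5.0 Mz 0.40 gap 0.130 grip 79
cmd -22.5 t38.5 tray x -26.2 y 12.8 z 18.3 F box -12.4 0.9 3.9 Mz 0.53 gap 0.128 grip 79
cmd -21.5 t38.7 tray x -26.2 y 12.8 z 18.3 F box -16.5 -0.1 5.8 Mz 0.52 gap 0.128 grip 79
```

The tray stands rigid at x ≈ −26 and the force rises linearly, so it's against the stop. I'll relax, release, retreat and check.

```bash
python3 - <<'E'
from h import *
move_l(inbox(-.0245,.0124),.01); rep("relax")
let_go(); rep("open")
p=np.array(get_state()["position"]); move_l([p[0],p[1],.15],.1); rep("up")
q=tcp(B,-.20,.0125,.26); movep(q,rv(B[2])); sleep(.3); rep("look")
f=shot("wrist"); im=f["img"][:,:,::-1].copy()
v=[*place(B,np.array([[-.0255,.0127,0]]))[0][:2],B[2]]
for v_,parts in((v,TRAY),(B,BOX)):
    for P in parts: cv2.polylines(im,[cv2.convexHull(proj(f,place(v_,P)).astype(np.int32))],True,(0,255,0),1)
cv2.imwrite("pics/end.png",cv2.resize(im[:260,140:500],None,fx=2.2,fy=2.2))
E
```

```text
relax t39.2 tray x -26.2 y 12.8 z 18.3 F box -6.6 0.5 3.2 Mz 0.40 gap 0.125 grip 79
open t39.9 tray x -24.4 y 12.4 z 18.4 F box 0.6 0.1 -0.2 Mz 0.02 gap 0.997 grip 0
up t41.3 tray x -24.5 y 12.9 z 149.3 F box 0.1 0.4 -0.0 Mz 0.01 gap 1.001 grip 0
look t42.2 tray x -94.3 y 13.1 z 258.8 F box -0.7 -0.4 -0.7 Mz -0.02 gap 0.997 grip 0
```

View pics/end.png

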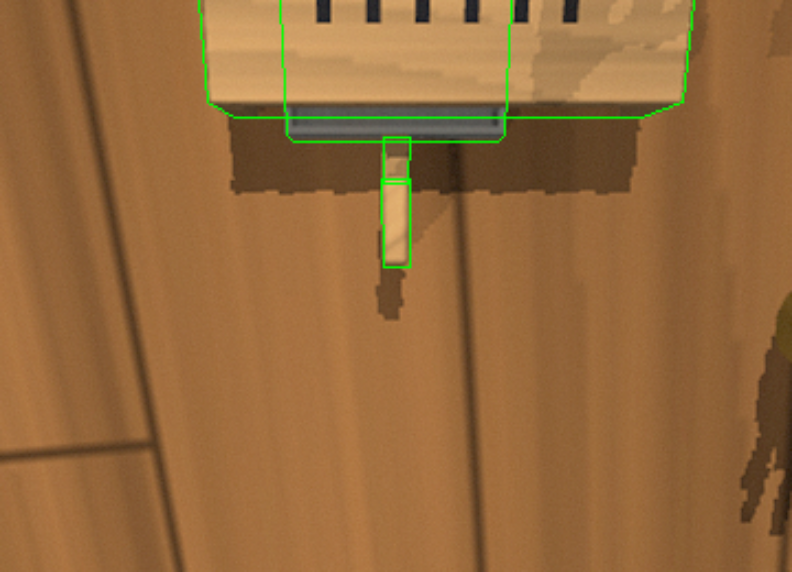

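The view shows the tray square in the mouth, with its rear wall at about row 138 and the fin at (396,225). Its x is about −24, matching where it first touched the stop. Handing in.

```bash
python3 -c "
from cell import *
print(sign_off())"
```

```text
the job is handed in; nothing more can be done
None
```

I slid the steel tray in along the fence until it stood firm against what I take to be the hidden stop, released it square in the mouth, and handed the job in; I couldn't see the feeler to confirm it's fully home, and no verdict came back.

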